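Peel a stuck tray off its stack and show it to the reader

ROBOT

A 6-joint arm with a two-finger parallel gripper is mounted at the origin on a cart in front of the work surface, level with it; the furniture and walls round the work are solid. World frame = base frame: x ahead of the robot, y to its left, z up, the work surface at z = 0. Lengths are in mm, angles in rad, forces in N, time in s.
With the tool pointing down it reaches from about 275 to 750 mm from the base axis. Payload 10.2 kg.
Tool frame: the origin (TCP) lies at the very end of the fingers, on their centre line; the grasp point (between the pads) lies 19 mm behind it (ctrl.pinch_z is the distance from the TCP to the grasp point, in mm); y points along the fingers, z is the direction in which the jaws open and shut, and the axes are right-handed (so a half turn about y gives the same grasp; the last joint's range is limited). The gripper opens to 85 mm and grips with 20 to 120 N. Pads are 22 mm wide; open, the fingers measure 114 mm over their backs; the gripper's body (76 mm by 85 mm) begins 54 mm behind the grasp point. The pads swing forward as they close: fully open they stand 13 mm farther back than shut.
Start: joints at [-0.223, 0.313, 1.498, -0, 1.331, -0.223], TCP at [525.006, -0.013, 231.294] pointing down, gripper open.
Joint ranges: [-2.94, 2.94], [-0.97, 2.17], [0.19, 2.56], [-1.23, 4.37], [0.02, 3.11], [-2.88, 2.88]. Speed limits (rad/s): [2.39, 2.39, 3.01, 3.14, 3.14, 3.14].

INTERFACE

Orientations are given as a unit quaternion [w, x, y, z].
In Python, from rig import sense, eyes, ctrl gives the robot as it stands. The module is installed in compiled form; this text tells all that it offers.
- The arm moves only by the shell command python3 -m handwheel 'ROWS' [FORCE]. ROWS is JSON, a list of rows, each an object of numbers: "grip": the finger opening in mm, from 0 to 85.4; "tx", "ty", "tz": the shift along the tool's x, y, z in mm; "wx", "wy", "wz": the turn, a rotation vector about the tool's x, y, z in rad. In form: [{"grip": .., "tx": .., "ty": .., "tz": .., "wx": .., "wy": .., "wz": ..}, ...]. A call has 1 to 10 rows; each row shifts and turns the commanded pose from where the row before left it, along the tool's axes as they then stand; what a row does not reach is not made up. A row lasts 1/12 s, in which the tool goes at most 41.7 mm and 7.16 degrees, less where a joint would pass 70% of its speed; a pose out of reach is approached as far as the arm can. A call is refused whole if a number of a shift passes 41.7 or a number of a turn 0.125, either way. A call with a gripper value outside its range is refused whole. The fingers move at their own pace and stop on an object; FORCE is the grip in N (left out, the last holds). Time passes only in rows, so rows that do not move let the fingers close. It gives the time, the measured TCP pose, the force and the opening at its end, in the units of the state.
- sense(): the state, without advancing time (a new reading comes with each control period).
- eyes.capture(name): name is "side" or "top"; returns a dict with "pixels" (400x640x3 uint8, red, green, blue), "mtx" (3x3 intrinsics, pixels), "R" (3x3) and "t" (3): a world point X has camera coordinates R X + t. Camera axes: x right, y down, z forward; pixel columns grow to the right and rows downward; lengths in mm; the calibration is good to about 2 mm. A picture is of the moment at which its call begins. There is no depth.
- ctrl.finish_job(): hands the job in, once; it reports no verdict.
The state is a dict: "time_s": time; "joints": joint angles; "dq": joint speeds; "tau": joint torques, N m; "eef_pos": TCP position; "ee_rot": TCP orientation; "force": force on the tool from outside, world axes, zero at the start; "wrist_torque": the same for the moment, N m; "grip_width": opening from 0.0 (shut) to 1.0 (fully open).
Only numpy, scipy, OpenCV 4.12 (cv2) and the standard library are available. Lean on these libraries where they do the work, as an engineer would, in place of code of your own. Each camera call takes 0.05 s, during which the arm holds its last target.

TASK

Wake the bench reader by pressing its three keys one at a time: first the round key, then the square one, then the long bar, letting each come back up. Then take the grey top tray of the stuck stack by the pull tab on its corner and peel it off: raise that corner first while the opposite corner still sits on the stack, then lift the tray clear. Carry it over the reader's glass window and finish while still holding it there in the gripper, level, centred over the window and about 8 cm above the glass without ever touching the reader with it; leave the other things where they are.

Things in the scene. Friction and masses are not known exactly. Their poses are not given: they have to be found in the camera images.
- reader: Grey fixed bench reader: flat box 180 (x) x 156 (y) x 30 mm high on the bench. Origin: centre of its underside, z up. Three black keys stand in a row along its -x edge (towards the robot), the glass window fills the rest of the top. Position, yaw and which side it stands on vary.
- reader_window (a point): Centre of the reader's flat glass window (112 x 98 mm, in a black frame flush with the housing), 30 mm ahead (+x of the reader) of the reader's centre, 31 mm above the bench.
- key_round (a joint): Travel of the round key in m: 0 up, 0.005 fully down; it counts as pressed beyond 0.0035. Spring key: about 1.2 N to start, about 4.2 N fully down; comes back up by itself.
- key_round_top (a point): Centre of the round key's top: black disc 24 mm in diameter, 10 mm proud of its plate, about 43 mm above the bench; pressed straight down. The three keys stand in a row 50 mm apart along the reader's y axis, in an order that varies.
- key_square (a joint): Travel of the square key in m, as for the round key.
- key_square_top (a point): Centre of the top face of the square key: black, 22 x 22 mm, same height and row as the round key.
- key_bar (a joint): Travel of the long bar key in m, as for the round key.
- key_bar_top (a point): Centre of the top face of the bar key: black, 13 mm (reader x) x 34 mm (reader y), same height and row as the round key.
- rack: Fixed aluminium rack, base 130 x 130 mm, holding the lower, plain grey trays (they cannot move). Origin: centre of its underside, axes along the trays' sides. The flange on which the top tray rests is 34 mm above the bench. Low angle corners up to that height stand at three corners, not the tab's. Position, yaw and which side it stands on vary.
- tray: Grey formed top tray, 60 g: well 84 x 84 mm, 17 mm high, flat flange 110 x 110 x 3 mm round it (underside 14 mm, top 17 mm above the origin). Origin: centre of the well's underside, z up, axes along the sides; starts 20 mm above the bench. It clings: sprung ribs in the tray below rub on the four sides of its well, about 2.5 N each (10 N lifted straight), until the well is 12 mm out.
- tray_tab (a point): Middle of the tray's pull tab: upright grey tab 10 mm thick, 30 wide, 30 tall, on the flange at the tray's (-x, -y) corner, 74 mm from the tray's centre along that diagonal. Its flat faces look along the diagonal (to and from the tray's centre), so it is gripped across 10 mm along the diagonal. This point is 18 mm above the flange's top, 12 mm below the tab's top.
- tray_far (a point): Underside of the flange at the tray's (+x, +y) corner, opposite the tab (77.8 mm from the tray's centre along the diagonal): the corner that must still be seated while the tab's corner is raised.
- rack_far (a point): The point of the stack on which that opposite corner rests at the start, 34 mm above the bench.
- film_can: Small round black can with grey lid, 34 mm in diameter, 51 mm tall, loose bystander; origin at the centre of its underside.
- gem_box: Round clear gem box, 38 mm in diameter, 20 mm tall, loose bystander; origin at the centre of its underside.
- whetstone: Whetstone block 34 x 90 x 21 mm, loose bystander to the left; origin at the centre of its underside.

How it is judged:
By the outcome, as a careful person would: the job done as asked, in the order asked, and still so for the second after the job is handed in, while the arm keeps its last pose, push and grip.
It also fails if it takes over 61 s, if anything falls off the work surface, if the arm or the gripper's body presses on something with over 40 N, if the wrist force passes 120 N, or if a joint passes its speed limit or range.

## Working session

There is one attempt and no reset: what is moved stays moved. The work goes in short steps, Python scripts to look and compute and a shell command to move; the robot and the scene stay as the last step left them, time stands still between calls to the robot, and variables do not carry over. Pictures are saved under pics/ and viewed, and the job is handed in when it is done.

```bash
mkdir -p pics; python3 - <<'E'
from rig import sense,eyes,ctrl
import cv2,numpy as np
print(sense(),ctrl.pinch_z)
for n in("side","top"):
    c=eyes.capture(n); cv2.imwrite(f"pics/{n}0.png",c["pixels"][:,:,::-1]); print(n,c["mtx"],c["R"],c["t"])
E
```

```text
{'time_s': 0.0, 'joints': array([-2.23421828e-01,  3.13441632e-01,  1.49848343e+00, -3.43539058e-05,
        1.33099572e+00, -2.23386032e-01]), 'dq': array([-0.0015884 ,  0.00041841,  0.000137  ,  0.00036112, -0.001663  ,
        0.00038218]), 'tau': array([-5.78409599e-04, -4.12261176e+01, -2.59742296e+01, -3.58453699e-04,
        4.11797926e-03, -1.23038126e-05]), 'eef_pos': array([5.24724426e+02, 3.02524059e-02, 2.30721915e+02]), 'ee_rot': array([ 0.49973279, -0.50025319,  0.50039785, -0.49961574]), 'force': array([-0.96411733,  0.17101112, -0.69435482]), 'wrist_torque': array([-0.07559482,  0.04712896,  0.0113271 ]), 'grip_width': 0.999990518925469} 18.700000000000003
side [[365.90046475   0.         323.72115504]
 [  0.         365.90046475 198.26212652]
 [  0.           0.           1.        ]] [[ 0.89450915 -0.44667355  0.01833344]
 [-0.23531531 -0.50531902 -0.83022852]
 [ 0.38010535  0.73833287 -0.55712162]] [-479.46172028  123.87127577  742.62780612]
top [[376.52454361   0.         319.46231824]
 [  0.         376.52454361 195.30295146]
 [  0.           0.           1.        ]] [[ 0.00443731 -0.99994104  0.00991086]
 [-0.99795967 -0.00505935 -0.06364672]
 [ 0.06369311 -0.00960822 -0.99792328]] [-85.37995519 506.57135475 924.53503946]
```

View pics/top0.png

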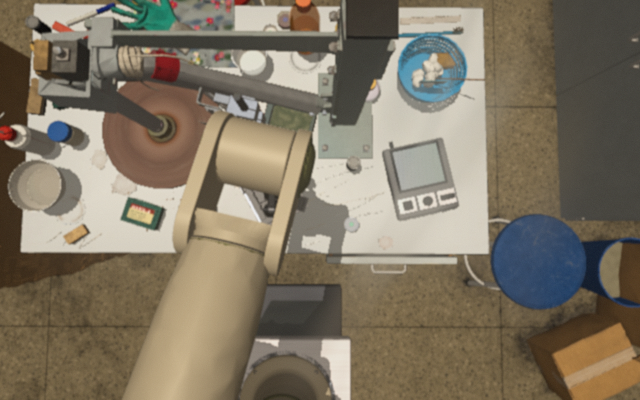

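View pics/side0.png

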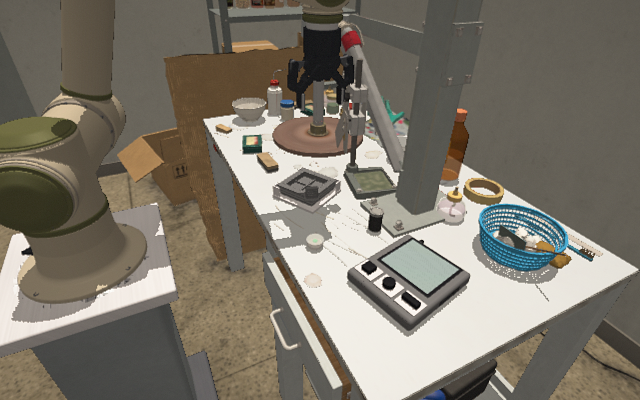

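The top view shows the reader on the right at about (420,178), but the arm hides the tray. The side view shows the tray at about (307,187). I'll zoom in on both.

```bash
python3 - <<'E'
import cv2
t=cv2.imread("pics/top0.png");s=cv2.imread("pics/side0.png")
cv2.imwrite("pics/z1.png",cv2.resize(t[125:235,330:470],None,fx=5,fy=5,interpolation=cv2.INTER_CUBIC))
cv2.imwrite("pics/z2.png",cv2.resize(s[155:225,255:365],None,fx=7,fy=7,interpolation=cv2.INTER_CUBIC))
cv2.imwrite("pics/z3.png",cv2.resize(s[225:335,340:480],None,fx=5,fy=5,interpolation=cv2.INTER_CUBIC))
E
```

```text
(no output)
```

View pics/z1.png

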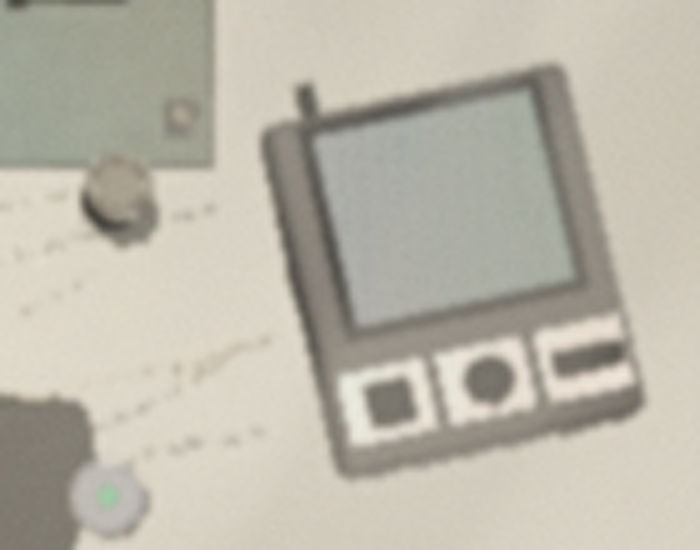

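View pics/z2.png

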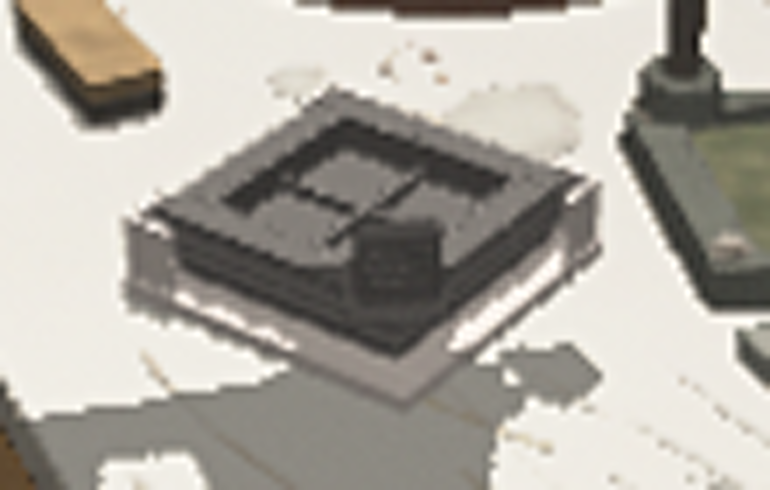

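View pics/z3.png

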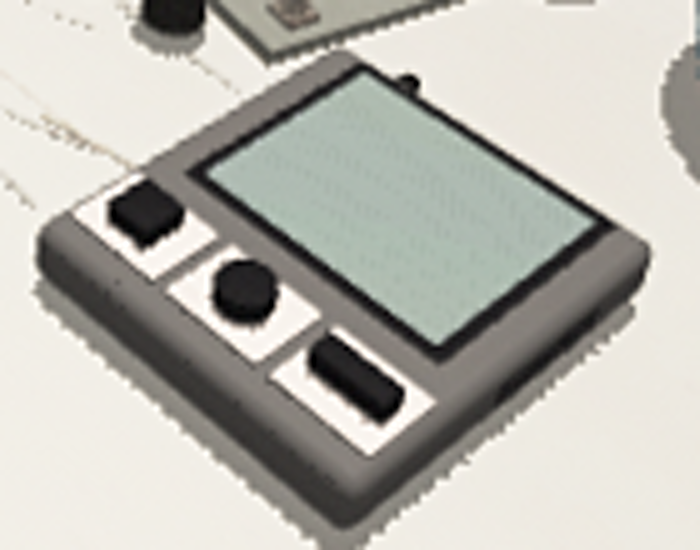

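```bash
cat > h.py <<'E'
import numpy as np,cv2
from rig import sense,eyes,ctrl
def ray(c,u,v,z):
    R=np.array(c["R"]);t=np.array(c["t"]);K=np.array(c["mtx"])
    d=R.T@np.linalg.solve(K,[u,v,1.]);o=-R.T@t
    return o+d*(z-o[2])/d[2]
def proj(c,X):
    p=np.array(c["mtx"])@(np.array(c["R"])@np.array(X,float)+np.array(c["t"]));return p[:2]/p[2]
E
python3 - <<'E'
from h import *
np.set_printoptions(precision=1,suppress=True)
T=eyes.capture("top");S=eyes.capture("side")
for n in "TS": print(n,-np.array(eval(n)["R"]).T@eval(n)["t"])
print("keys top");
for p in[(392,403),(490,379),(588,357)]:print(ray(T,330+p[0]/5-.4,125+p[1]/5-.4,43))
print("win");
for p in[(312,135),(535,87),(580,283),(357,330)]:print(ray(T,330+p[0]/5-.4,125+p[1]/5-.4,31))
print("side keys")
for p in[(148,205),(245,282),(357,370)]:print(ray(S,340+p[0]/5-.4,225+p[1]/5-.4,43))
print("win")
for p in[(362,70),(610,225),(440,355),(195,172)]:print(ray(S,340+p[0]/5-.4,225+p[1]/5-.4,31))
print("tray")
for p in[(333,88),(590,182),(145,210)]:print(ray(S,255+p[0]/7-.4,155+p[1]/7-.4,37))
print("tab mid")
print(ray(S,255+397/7-.4,155+222/7-.4,67))
print(ray(S,255+397/7-.4,155+262/7-.4,55))
E
```

```text
T [447.  -73.9 955.7]
S [ 175.8 -699.9  525.4]
keys top
[ 482.3 -298.    43. ]
[ 494.2 -346.    43. ]
[ 505.2 -394.    43. ]
win
[ 615.7 -262.5   31. ]
[ 640.6 -374.1   31. ]
[ 542.6 -394.9   31. ]
[ 518.7 -284.    31. ]
side keys
[ 481.1 -297.8   43. ]
[ 491.5 -345.5   43. ]
[ 502.7 -395.    43. ]
win
[ 613.1 -258.7   31. ]
[ 641.8 -372.5   31. ]
[ 541.3 -394.7   31. ]
[ 515.2 -280.3   31. ]
tray
[523.7 108.9  37. ]
[581.1   4.1  37. ]
[425.7  54.4  37. ]
tab mid
[484.5 -34.8  67. ]
[481.9 -40.5  55. ]
```

```bash
python3 - <<'E'
from h import *
np.set_printoptions(precision=1,suppress=True)
T=eyes.capture("top");S=eyes.capture("side")
for p in[(318,157,5),(373,157,5),(330,122,10),(360,126,10),(340,60,400),(395,60,400),(353,163,51),(352,225,20)]:print(p,ray(T,*p))
for p in[(398,205,10),(440,210,10),(375,212,51),(314,237,20)]:print(p,ray(S,*p))
E
```

```text
(318, 157, 5) [605.4 -78.9   5. ]
(373, 157, 5) [ 606.3 -219.2    5. ]
(330, 122, 10) [ 694.8 -109.1   10. ]
(360, 126, 10) [ 685.  -185.6   10. ]
(340, 60, 400) [ 688.  -109.5  400. ]
(395, 60, 400) [ 688.7 -192.9  400. ]
(353, 163, 51) [ 583.6 -163.6   51. ]
(352, 225, 20) [ 433.4 -164.    20. ]
(398, 205, 10) [ 680.9 -121.4   10. ]
(440, 210, 10) [ 761.5 -182.5   10. ]
(375, 212, 51) [ 578. -168.   51.]
(314, 237, 20) [ 435.2 -154.4   20. ]
```

```bash
python3 -m handwheel '[{"grip":0,"tx":35,"tz":-8},{"grip":0,"tx":35,"tz":-8},{"grip":0,"tx":35,"tz":-8},{"grip":0,"tx":35,"tz":-8},{"grip":0,"tx":35},{"grip":0,"tx":35},{"grip":0,"tx":35},{"grip":0,"tx":35},{"grip":0,"tx":35},{"grip":0,"tx":30}]' 40
```

```text
invalid input
```

```bash
python3 -m handwheel '[{"grip":0,"tx":35,"ty":0,"tz":-8,"wx":0,"wy":0,"wz":0},{"grip":0,"tx":35,"ty":0,"tz":-8,"wx":0,"wy":0,"wz":0},{"grip":0,"tx":35,"ty":0,"tz":-8,"wx":0,"wy":0,"wz":0},{"grip":0,"tx":35,"ty":0,"tz":-8,"wx":0,"wy":0,"wz":0},{"grip":0,"tx":35,"ty":10,"tz":0,"wx":0,"wy":0,"wz":0},{"grip":0,"tx":35,"ty":10,"tz":0,"wx":0,"wy":0,"wz":0},{"grip":0,"tx":35,"ty":20,"tz":0,"wx":0,"wy":0,"wz":0},{"grip":0,"tx":35,"ty":20,"tz":0,"wx":0,"wy":0,"wz":0},{"grip":0,"tx":35,"ty":20,"tz":0,"wx":0,"wy":0,"wz":0},{"grip":0,"tx":30,"ty":20,"tz":0,"wx":0,"wy":0,"wz":0}]' 40
```

```text
time_s: 1.13
eef_pos: [492.5, -347.3, 130.2]
ee_rot: [-0.5, 0.5, -0.5, 0.5]
force: [1.3, -0.2, 0.2]
grip_width: -0.003
```

```bash
python3 - <<'E'
from h import *
T=eyes.capture("top");S=eyes.capture("side")
cv2.imwrite("pics/top1.png",T["pixels"][:,:,::-1])
cv2.imwrite("pics/side1.png",S["pixels"][:,:,::-1])
t=T["pixels"][:,:,::-1]
cv2.imwrite("pics/z4.png",cv2.resize(t[150:250,220:330],None,fx=6,fy=6,interpolation=cv2.INTER_CUBIC))
E
```

```text
(no output)
```

View pics/top1.png

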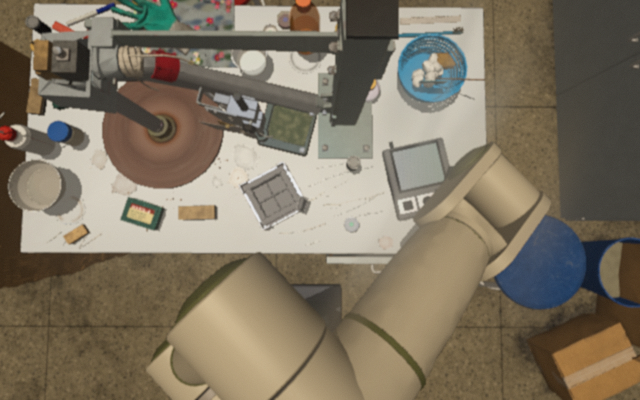

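View pics/side1.png

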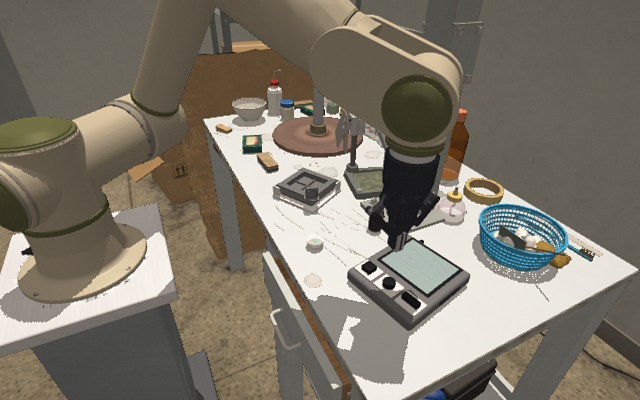

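View pics/z4.png

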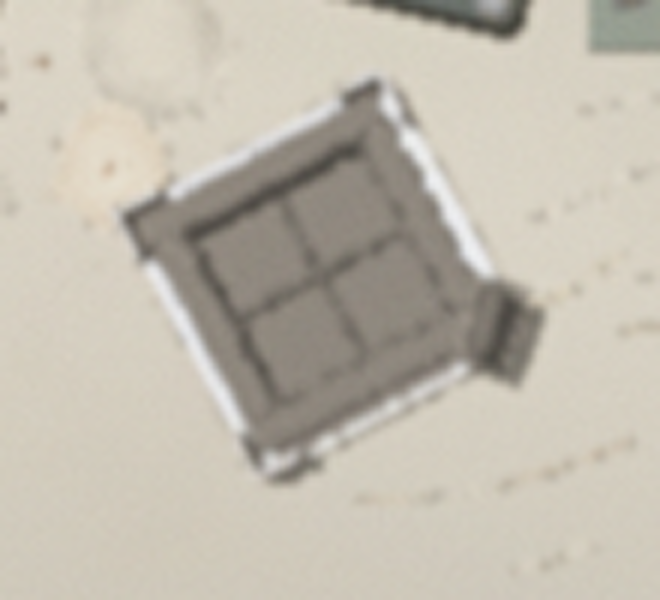

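```bash
python3 - <<'E'
from h import *
np.set_printoptions(precision=1,suppress=True)
T=eyes.capture("top");S=eyes.capture("side")
z=lambda p,h:ray(T,220+p[0]/6-.42,150+p[1]/6-.42,h)
for p in[(155,228),(372,108),(258,442)]:print(z(p,37))
print("cross",z((322,272),21)); print("cross side",ray(S,255+358/7-.43,155+212/7-.43,21))
print("tabtop",z((488,318),67))
# overlay hypothesis
import sys
c=np.array([505,29.]);yaw=np.deg2rad(27.5)
E
```

```text
[523.7  98.3  37. ]
[573.4  10.5  37. ]
[436.9  55.1  37. ]
cross [507.1  31.9  21. ]
cross side [505.3  44.7  21. ]
tabtop [486.3 -38.8  67. ]
```

```bash
cat > ov.py <<'E'
from h import *
import sys
cx,cy,yd=map(float,sys.argv[1:4]);y=np.deg2rad(yd)
Rz=np.array([[np.cos(y),-np.sin(y)],[np.sin(y),np.cos(y)]])
w=lambda a,b,h:np.r_[Rz@[a,b]+[cx,cy],h]
sq=lambda s,h:[w(a*s,b*s,h) for a,b in((-1,-1),(1,-1),(1,1),(-1,1))]
d=np.array([-1,-1])/2**.5;n=np.array([1,-1])/2**.5
tab=lambda h:[w(*(d*(74+i*5)+n*j*15),h) for i,j in((-1,-1),(1,-1),(1,1),(-1,1))]
polys=[(sq(55,37),(0,255,0)),(sq(42,37),(255,255,0)),(sq(65,0),(0,0,255)),(tab(67),(255,0,255)),(tab(37),(255,0,0))]
im=[]
for f,nme,(x0,y0,W,H) in(("top1","top",(220,155,90,80)),("side1","side",(260,155,90,80))):
    C=eyes.capture(nme);i=cv2.imread(f"pics/{f}.png")[y0:y0+H,x0:x0+W];k=8
    i=cv2.resize(i,None,fx=k,fy=k,interpolation=cv2.INTER_CUBIC)
    for P,col in polys:
        q=[((proj(C,X)-[x0,y0]+.5)*k) for X in P]
        cv2.polylines(i,[np.int32(q)],True,col,1)
    im.append(i)
for j,i in enumerate(im): cv2.imwrite(f"pics/{sys.argv[4]}_{j}.png",i)
print(w(*(d*74),55),w(*(-d*77.8),34))
E
python3 ov.py 505 31 28 ov1
```

```text
[483.36449385 -39.76655194  55.        ] [527.74651863 105.40051001  34.        ]
```

View pics/ov1_0.png

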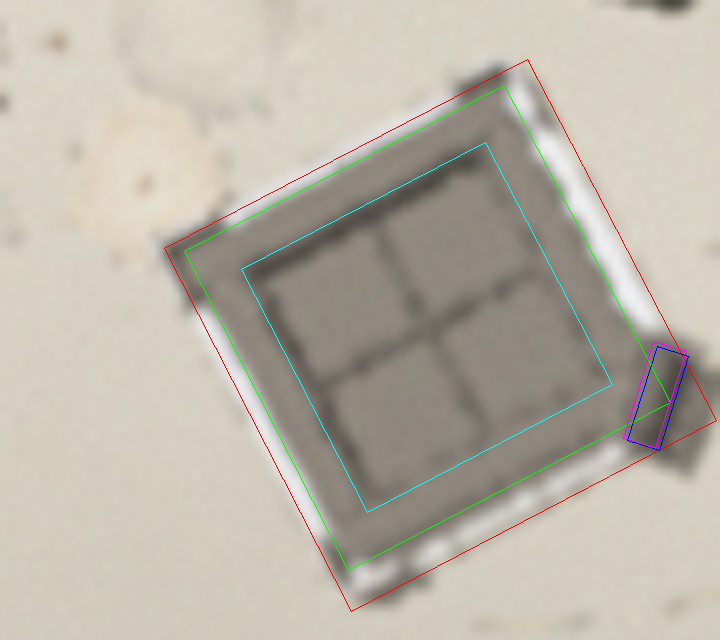

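View pics/ov1_1.png

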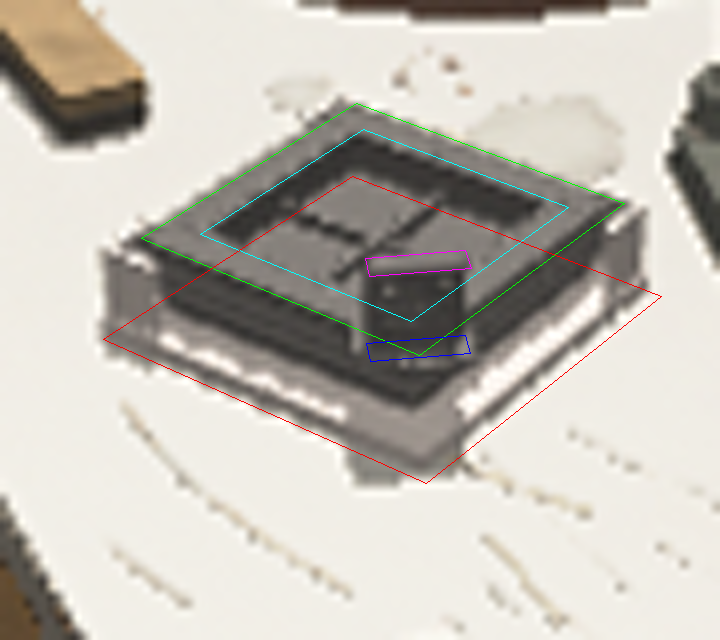

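```bash
python3 -m handwheel '[{"grip":0,"tx":-1.5,"ty":35,"tz":0,"wx":0,"wy":0,"wz":0},{"grip":0,"tx":0,"ty":30,"tz":0,"wx":0,"wy":0,"wz":0},{"grip":0,"tx":0,"ty":15,"tz":0,"wx":0,"wy":0,"wz":0},{"grip":0,"tx":0,"ty":0,"tz":0,"wx":0,"wy":0,"wz":0},{"grip":0,"tx":0,"ty":0,"tz":0,"wx":0,"wy":0,"wz":0}]'
```

```text
time_s: 1.85
eef_pos: [493.6, -342.9, 52.3]
ee_rot: [0.5, -0.5, 0.499, -0.5]
force: [0.6, -0.5, 0.6]
grip_width: 0.002
```

```bash
python3 -m handwheel '[{"grip":0,"tx":2.3,"ty":5,"tz":0,"wx":0,"wy":0,"wz":0},{"grip":0,"tx":0,"ty":4,"tz":0,"wx":0,"wy":0,"wz":0},{"grip":0,"tx":0,"ty":3,"tz":0,"wx":0,"wy":0,"wz":0},{"grip":0,"tx":0,"ty":1,"tz":0,"wx":0,"wy":0,"wz":0},{"grip":0,"tx":0,"ty":0,"tz":0,"wx":0,"wy":0,"wz":0}]'; python3 -c "
from rig import sense;s=sense();print(s['eef_pos'],s['force'])"
```

```text
time_s: 2.27
eef_pos: [493.5, -346.3, 38.9]
ee_rot: [-0.5, 0.5, -0.499, 0.501]
force: [2.0, -0.6, 3.4]
grip_width: 0.004
[ 493.50730088 -346.27179948   38.94505402] [ 1.97776407 -0.64095294  3.42505474]
```

```bash
python3 -m handwheel '[{"grip":0,"tx":0,"ty":0.8,"tz":0,"wx":0,"wy":0,"wz":0},{"grip":0,"tx":0,"ty":0.7,"tz":0,"wx":0,"wy":0,"wz":0},{"grip":0,"tx":0,"ty":0,"tz":0,"wx":0,"wy":0,"wz":0}]';python3 -m handwheel '[{"grip":0,"tx":0,"ty":0,"tz":0,"wx":0,"wy":0,"wz":0}]'
```

```text
time_s: 2.52
eef_pos: [493.5, -346.3, 38.0]
ee_rot: [-0.5, 0.5, -0.499, 0.501]
force: [0.1, -1.5, 9.3]
grip_width: 0.0
time_s: 2.6
eef_pos: [493.5, -346.3, 38.0]
ee_rot: [-0.5, 0.5, -0.499, 0.501]
force: [1.6, 0.1, 9.4]
grip_width: -0.001
```

Round key is bottomed at 9 N. Next I'll raise, go to square and press.

```bash
python3 -m handwheel '[{"grip":0,"tx":0,"ty":-10,"tz":0,"wx":0,"wy":0,"wz":0},{"grip":0,"tx":0,"ty":-15,"tz":0,"wx":0,"wy":0,"wz":0},{"grip":0,"tx":-24,"ty":0,"tz":-5.7,"wx":0,"wy":0,"wz":0},{"grip":0,"tx":-24,"ty":0,"tz":-5.7,"wx":0,"wy":0,"wz":0},{"grip":0,"tx":0,"ty":8,"tz":0,"wx":0,"wy":0,"wz":0},{"grip":0,"tx":0,"ty":8,"tz":0,"wx":0,"wy":0,"wz":0},{"grip":0,"tx":0,"ty":5,"tz":0,"wx":0,"wy":0,"wz":0},{"grip":0,"tx":0,"ty":2,"tz":0,"wx":0,"wy":0,"wz":0},{"grip":0,"tx":0,"ty":1.7,"tz":0,"wx":0,"wy":0,"wz":0},{"grip":0,"tx":0,"ty":0,"tz":0,"wx":0,"wy":0,"wz":0}]';python3 -m handwheel '[{"grip":0,"tx":0,"ty":0,"tz":0,"wx":0,"wy":0,"wz":0}]'
```

```text
time_s: 3.43
eef_pos: [481.4, -297.9, 37.9]
ee_rot: [0.5, -0.5, 0.501, -0.499]
force: [-4.8, 6.1, 12.3]
grip_width: 0.003
time_s: 3.52
eef_pos: [481.4, -297.9, 37.9]
ee_rot: [0.5, -0.5, 0.501, -0.5]
force: [-3.9, 6.8, 12.9]
grip_width: -0.002
```

```bash
python3 -m handwheel '[{"grip":0,"tx":0,"ty":-10,"tz":0,"wx":0,"wy":0,"wz":0},{"grip":0,"tx":0,"ty":-15,"tz":0,"wx":0,"wy":0,"wz":0},{"grip":0,"tx":32,"ty":0,"tz":7.5,"wx":0,"wy":0,"wz":0},{"grip":0,"tx":32,"ty":0,"tz":7.5,"wx":0,"wy":0,"wz":0},{"grip":0,"tx":32.4,"ty":0,"tz":7.5,"wx":0,"wy":0,"wz":0},{"grip":0,"tx":0,"ty":14,"tz":0,"wx":0,"wy":0,"wz":0},{"grip":0,"tx":0,"ty":6,"tz":0,"wx":0,"wy":0,"wz":0},{"grip":0,"tx":0,"ty":3,"tz":0,"wx":0,"wy":0,"wz":0},{"grip":0,"tx":0,"ty":1.7,"tz":0,"wx":0,"wy":0,"wz":0},{"grip":0,"tx":0,"ty":0,"tz":0,"wx":0,"wy":0,"wz":0}]';python3 -m handwheel '[{"grip":0,"tx":0,"ty":0,"tz":0,"wx":0,"wy":0,"wz":0}]'
```

```text
time_s: 4.35
eef_pos: [503.9, -394.3, 38.3]
ee_rot: [-0.5, 0.501, -0.5, 0.5]
force: [-2.2, -2.0, 4.1]
grip_width: 0.003
time_s: 4.43
eef_pos: [504.1, -394.1, 38.4]
ee_rot: [-0.5, 0.5, -0.5, 0.5]
force: [-1.3, -2.1, 3.8]
grip_width: 0.001
```

```bash
python3 -m handwheel '[{"grip":0,"tx":0,"ty":0.7,"tz":0,"wx":0,"wy":0,"wz":0},{"grip":0,"tx":0,"ty":0,"tz":0,"wx":0,"wy":0,"wz":0}]';python3 -m handwheel '[{"grip":0,"tx":0,"ty":-10,"tz":0,"wx":0,"wy":0,"wz":0},{"grip":0,"tx":0,"ty":-30,"tz":0,"wx":0,"wy":0,"wz":0},{"grip":0,"tx":0,"ty":-35,"tz":-11,"wx":0,"wy":0,"wz":0},{"grip":0,"tx":-35,"ty":-35,"tz":-10.6,"wx":0,"wy":0,"wz":0},{"grip":0,"tx":-35,"ty":0,"tz":0,"wx":0,"wy":0,"wz":0},{"grip":0,"tx":-35,"ty":0,"tz":0,"wx":0,"wy":0,"wz":0},{"grip":0,"tx":-35,"ty":0,"tz":0,"wx":0,"wy":0,"wz":0},{"grip":0,"tx":-35,"ty":0,"tz":0,"wx":0,"wy":0,"wz":0},{"grip":0,"tx":-35,"ty":0,"tz":0,"wx":0,"wy":0,"wz":0},{"grip":0,"tx":-35,"ty":0,"tz":0,"wx":0,"wy":0,"wz":0}]'; python3 -c "
from h import *
c=eyes.capture('side');cv2.imwrite('pics/s2.png',c['pixels'][225:335,340:480,::-1].repeat(5,0).repeat(5,1))"
```

```text
time_s: 4.6
eef_pos: [504.2, -394.1, 38.0]
ee_rot: [-0.5, 0.5, -0.5, 0.5]
force: [-4.8, -0.2, 9.1]
grip_width: 0.001
time_s: 5.43
eef_pos: [483.9, -153.1, 140.9]
ee_rot: [0.5, -0.5, 0.5, -0.5]
force: [0.5, -0.4, 0.7]
grip_width: 0.002
```

View pics/s2.png

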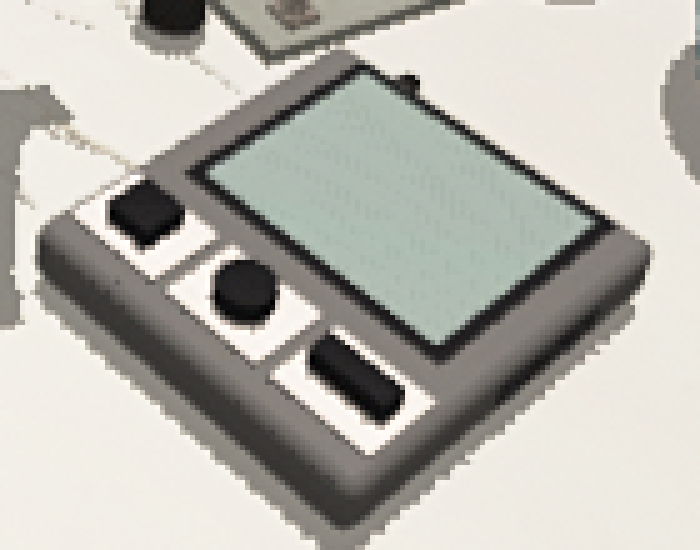

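The side view shows all three keys back up. Next: move over the tab and turn the jaws onto the diagonal.

```bash
python3 -m handwheel '[{"grip":50,"tx":-35,"ty":0,"tz":0,"wx":0,"wy":0,"wz":0},{"grip":50,"tx":-35,"ty":0,"tz":0,"wx":0,"wy":0,"wz":0},{"grip":50,"tx":-35,"ty":0,"tz":0,"wx":0,"wy":0,"wz":0},{"grip":50,"tx":-5.7,"ty":0,"tz":0,"wx":0,"wy":-0.124,"wz":0},{"grip":50,"tx":0,"ty":0,"tz":0,"wx":0,"wy":-0.124,"wz":0},{"grip":50,"tx":0,"ty":0,"tz":0,"wx":0,"wy":-0.124,"wz":0},{"grip":50,"tx":0,"ty":0,"tz":0,"wx":0,"wy":-0.124,"wz":0},{"grip":50,"tx":0,"ty":0,"tz":0,"wx":0,"wy":-0.124,"wz":0},{"grip":50,"tx":0,"ty":0,"tz":0,"wx":0,"wy":-0.124,"wz":0},{"grip":50,"tx":0,"ty":0,"tz":0,"wx":0,"wy":-0.124,"wz":0}]'; python3 -m handwheel '[{"grip":50,"tx":0,"ty":0,"tz":0,"wx":0,"wy":-0.124,"wz":0},{"grip":50,"tx":0,"ty":0,"tz":0,"wx":0,"wy":-0.124,"wz":0},{"grip":50,"tx":0,"ty":0,"tz":0,"wx":0,"wy":-0.124,"wz":0},{"grip":50,"tx":0,"ty":0,"tz":0,"wx":0,"wy":-0.034,"wz":0},{"grip":50,"tx":0,"ty":20,"tz":0,"wx":0,"wy":0,"wz":0},{"grip":50,"tx":0,"ty":20,"tz":0,"wx":0,"wy":0,"wz":0},{"grip":50,"tx":0,"ty":0,"tz":0,"wx":0,"wy":0,"wz":0}]'; python3 - <<'E'
from h import *
from scipy.spatial.transform import Rotation as R
s=sense();q=s['ee_rot'];M=R.from_quat(np.r_[q[1:],q[0]]).as_matrix()
print(s['eef_pos'],s['joints'],M.round(3),np.rad2deg(np.arctan2(M[1,2],M[0,2])))
c=eyes.capture('side');cv2.imwrite('pics/s3.png',cv2.resize(c['pixels'][110:230,240:380,::-1],None,fx=5,fy=5))
E
```

```text
time_s: 6.32
eef_pos: [484.1, -44.1, 140.8]
ee_rot: [0.665, -0.665, 0.241, -0.241]
force: [-0.4, -0.7, -0.0]
grip_width: 0.585
time_s: 6.9
eef_pos: [482.4, -43.6, 97.9]
ee_rot: [0.7, -0.699, 0.106, -0.102]
force: [-0.1, 0.4, -1.4]
grip_width: 0.587
[482.42905359 -43.64205155  97.93548848] [-3.32888760e-01  3.83803109e-01  1.78179106e+00  4.67908793e-04
  9.81955279e-01 -1.60748692e+00] [[ 0.956 -0.006  0.292]
 [-0.292  0.002  0.956]
 [-0.006 -1.     0.001]] 73.01403568681498
```

View pics/s3.png

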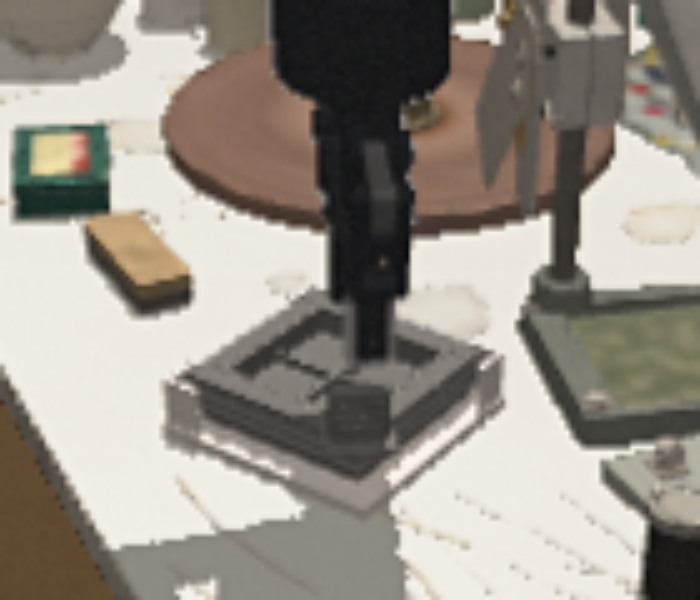

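```bash
python3 - <<'E'
from h import *
c=eyes.capture('side')
f=lambda X:((proj(c,X)-[240,110]+.5)*5).round(0)
# near finger outer tip: offset -z dir ~ 25+14 mm
z=np.array([.292,.956,0])
for X in([482.4,-43.6,98],[482.4,-43.6,111],[482.4,-43.6,55],[482.5,-38.5,67],[482.5,-38.5,55],[483.4,-39.8,55],[483.4,-39.8,67]):print(X,f(X),f(np.array(X)-36*z))
E
```

```text
[482.4, -43.6, 98] [363. 337.] [374. 378.]
[482.4, -43.6, 111] [363. 312.] [374. 353.]
[482.4, -43.6, 55] [363. 416.] [374. 458.]
[482.5, -38.5, 67] [359. 389.] [369. 431.]
[482.5, -38.5, 55] [359. 410.] [369. 453.]
[483.4, -39.8, 55] [361. 411.] [372. 454.]
[483.4, -39.8, 67] [361. 390.] [372. 432.]
```

```bash
python3 -m handwheel '[{"grip":40,"tx":-1.4,"ty":15,"tz":4.6,"wx":0,"wy":0,"wz":0},{"grip":40,"tx":0,"ty":20,"tz":0,"wx":0,"wy":0,"wz":0},{"grip":40,"tx":0,"ty":15,"tz":0,"wx":0,"wy":0,"wz":0},{"grip":40,"tx":0,"ty":5,"tz":0,"wx":0,"wy":0,"wz":0},{"grip":40,"tx":0,"ty":0,"tz":0,"wx":0,"wy":0,"wz":0}]' 20; python3 - <<'E'
from h import *
s=sense();print(s['eef_pos'])
c=eyes.capture('side');cv2.imwrite('pics/s4.png',cv2.resize(c['pixels'][130:220,260:360,::-1],None,fx=7,fy=7))
c=eyes.capture('top');cv2.imwrite('pics/t4.png',cv2.resize(c['pixels'][150:240,220:330,::-1],None,fx=6,fy=6))
E
```

```text
time_s: 7.42
eef_pos: [484.4, -39.8, 45.7]
ee_rot: [0.699, -0.699, 0.105, -0.104]
force: [-0.7, -0.6, 0.7]
grip_width: 0.468
[484.39110057 -39.78025689  45.71815629]
```

View pics/s4.png

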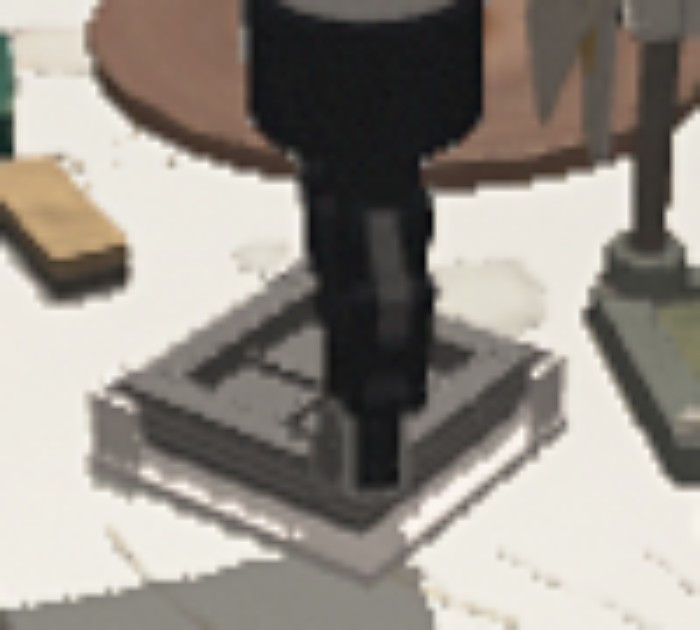

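View pics/t4.png

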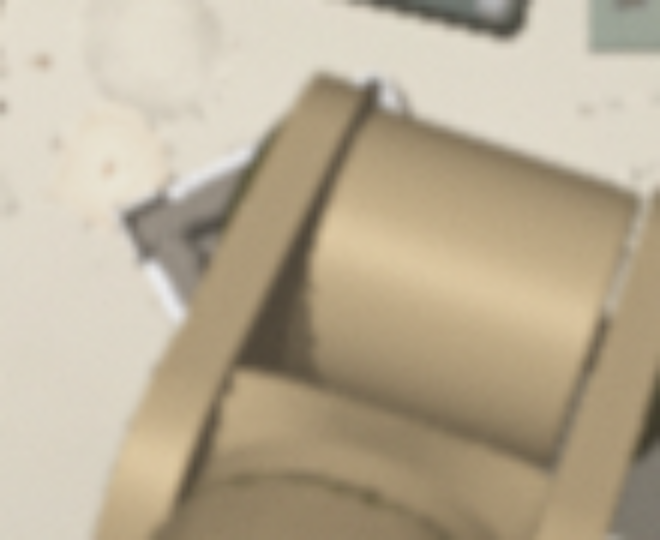

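```bash
python3 -m handwheel '[{"grip":40,"tx":-2,"ty":3,"tz":0.4,"wx":0,"wy":0,"wz":0},{"grip":20,"tx":0,"ty":0,"tz":0,"wx":0,"wy":0,"wz":0},{"grip":20,"tx":0,"ty":0,"tz":0,"wx":0,"wy":0,"wz":0},{"grip":14,"tx":0,"ty":0,"tz":0,"wx":0,"wy":0,"wz":0},{"grip":8,"tx":0,"ty":0,"tz":0,"wx":0,"wy":0,"wz":0},{"grip":5,"tx":0,"ty":0,"tz":0,"wx":0,"wy":0,"wz":0},{"grip":5,"tx":0,"ty":0,"tz":0,"wx":0,"wy":0,"wz":0}]' 20; python3 - <<'E'
from h import *
s=sense();print(s['eef_pos'],s['force'],s['grip_width']*85.4)
c=eyes.capture('side');cv2.imwrite('pics/s5.png',cv2.resize(c['pixels'][130:220,260:360,::-1],None,fx=7,fy=7))
E
```

```text
time_s: 8.1
eef_pos: [483.0, -38.1, 43.0]
ee_rot: [0.7, -0.699, 0.104, -0.105]
force: [1.4, 6.6, 3.5]
grip_width: 0.111
[482.96879041 -38.1310927   43.03064047] [1.41499124 6.62498864 3.49959221] 9.517904849009971
```

View pics/s5.png

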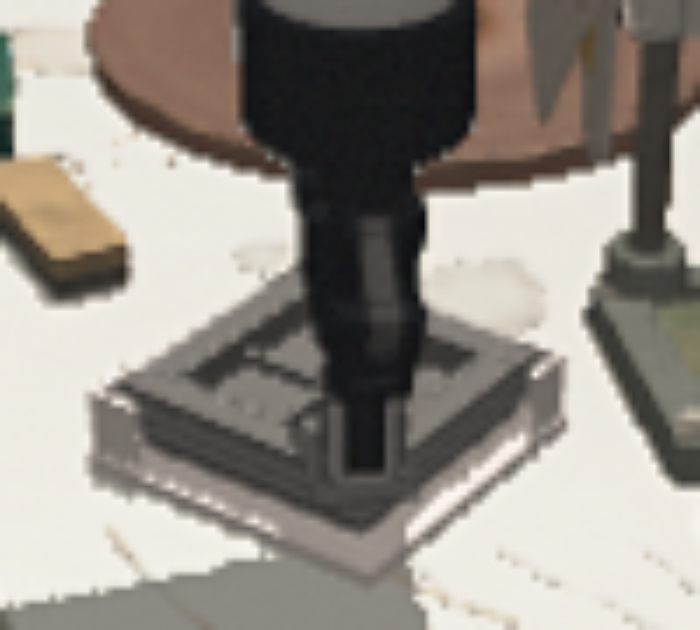

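```bash
python3 -m handwheel '[{"grip":3,"tx":0,"ty":0,"tz":0.5,"wx":0,"wy":0,"wz":0},{"grip":3,"tx":0,"ty":0,"tz":0,"wx":0,"wy":0,"wz":0},{"grip":3,"tx":0,"ty":0,"tz":0,"wx":0,"wy":0,"wz":0}]' 80;  python3 -m handwheel '[{"grip":3,"tx":0,"ty":-3.03,"tz":0.21,"wx":-0.02,"wy":0,"wz":0},{"grip":3,"tx":0,"ty":-3.03,"tz":0.21,"wx":-0.02,"wy":0,"wz":0},{"grip":3,"tx":0,"ty":-3.03,"tz":0.21,"wx":-0.02,"wy":0,"wz":0},{"grip":3,"tx":0,"ty":-3.03,"tz":0.21,"wx":-0.02,"wy":0,"wz":0},{"grip":3,"tx":0,"ty":0,"tz":0,"wx":0,"wy":0,"wz":0}]';python3 - <<'E'
from h import *
from scipy.spatial.transform import Rotation as R
s=sense();print(s['eef_pos'],s['force'],s['wrist_torque'],s['grip_width']*85.4)
q=s['ee_rot'];M=R.from_quat(np.r_[q[1:],q[0]]).as_matrix();print(M.round(3), s['eef_pos']+M@[0,9,151.8])
c=eyes.capture('side');cv2.imwrite('pics/s6.png',cv2.resize(c['pixels'][130:220,260:360,::-1],None,fx=7,fy=7))
E
```

```text
time_s: 8.4
eef_pos: [483.0, -38.0, 43.2]
ee_rot: [0.7, -0.699, 0.104, -0.104]
force: [-1.6, 4.2, 6.5]
grip_width: 0.098
time_s: 8.82
eef_pos: [483.0, -36.1, 54.8]
ee_rot: [-0.671, 0.727, -0.109, 0.1]
force: [-0.0, 5.0, -0.2]
grip_width: 0.101
[482.97036051 -36.11700759  54.75857025] [-0.00923994  5.00204064 -0.21259419] [0.86774544 0.06451911 0.18123095] 8.60101235725405
[[ 0.957 -0.024  0.291]
 [-0.292 -0.076  0.954]
 [-0.001 -0.997 -0.08 ]] [526.86766756 107.93999301  33.66717358]
```

View pics/s6.png

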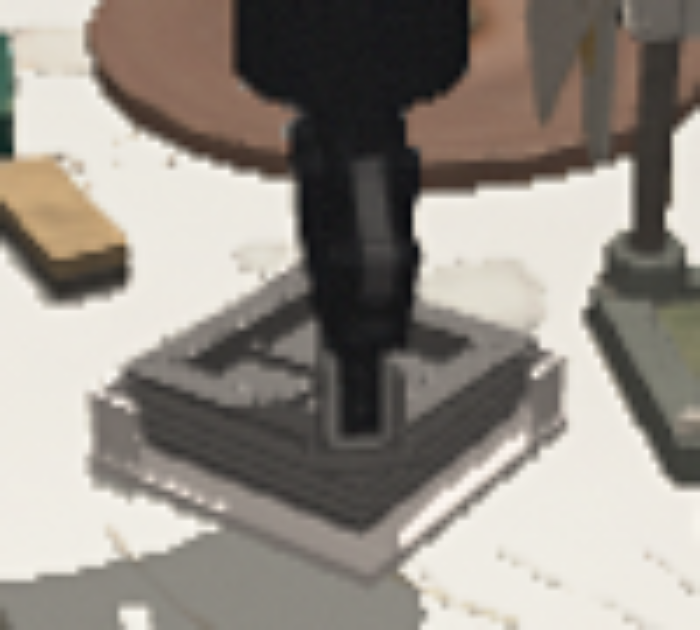

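```bash
python3 -m handwheel '[{"grip":3,"tx":0,"ty":-3.03,"tz":0.21,"wx":-0.02,"wy":0,"wz":0},{"grip":3,"tx":0,"ty":-3.03,"tz":0.21,"wx":-0.02,"wy":0,"wz":0},{"grip":3,"tx":0,"ty":-3.03,"tz":0.21,"wx":-0.02,"wy":0,"wz":0},{"grip":3,"tx":0,"ty":-3.03,"tz":0.21,"wx":-0.02,"wy":0,"wz":0},{"grip":3,"tx":0,"ty":-3.03,"tz":0.21,"wx":-0.02,"wy":0,"wz":0},{"grip":3,"tx":0,"ty":-3.03,"tz":0.21,"wx":-0.02,"wy":0,"wz":0},{"grip":3,"tx":0,"ty":0,"tz":0,"wx":0,"wy":0,"wz":0}]';python3 - <<'E'
from h import *
from scipy.spatial.transform import Rotation as R
s=sense();print(s['eef_pos'],s['force'],s['wrist_torque'],s['grip_width']*85.4)
q=s['ee_rot'];M=R.from_quat(np.r_[q[1:],q[0]]).as_matrix();print(M.round(3), s['eef_pos']+M@[0,9,151.8])
c=eyes.capture('side');cv2.imwrite('pics/s7.png',cv2.resize(c['pixels'][130:220,260:360,::-1],None,fx=7,fy=7))
E
```

```text
time_s: 9.45
eef_pos: [484.5, -33.5, 73.0]
ee_rot: [-0.626, 0.766, -0.114, 0.094]
force: [0.4, 0.1, -2.2]
grip_width: 0.097
[484.51847912 -33.52742083  72.98212498] [ 0.4490885   0.07460849 -2.15161413] [ 0.11634115 -0.05719022 -0.0040837 ] 8.298759099123917
[[ 0.957 -0.057  0.286]
 [-0.292 -0.191  0.937]
 [ 0.001 -0.98  -0.2  ]] [527.41628864 107.00865967  33.82056198]
```

View pics/s7.png

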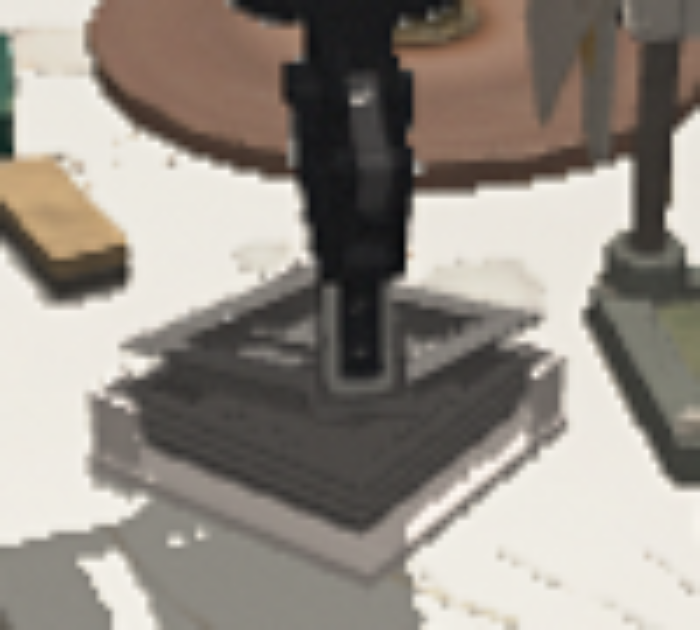

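Tab raised 30 mm with the far corner still seated. Next: lift straight up, then level.

```bash
python3 -m handwheel '[{"grip":3,"tx":0,"ty":-9.8,"tz":-2,"wx":0,"wy":0,"wz":0},{"grip":3,"tx":0,"ty":-14.7,"tz":-3,"wx":0,"wy":0,"wz":0},{"grip":3,"tx":0,"ty":-19.6,"tz":-4,"wx":0,"wy":0,"wz":0},{"grip":3,"tx":0,"ty":-24.5,"tz":-5,"wx":0,"wy":0,"wz":0},{"grip":3,"tx":0,"ty":-24.5,"tz":-5,"wx":0,"wy":0,"wz":0},{"grip":3,"tx":0,"ty":-14.7,"tz":-3,"wx":0.05,"wy":0,"wz":0},{"grip":3,"tx":0,"ty":0,"tz":0,"wx":0.05,"wy":0,"wz":0},{"grip":3,"tx":0,"ty":0,"tz":0,"wx":0.05,"wy":0,"wz":0},{"grip":3,"tx":0,"ty":0,"tz":0,"wx":0.05,"wy":0,"wz":0},{"grip":3,"tx":0,"ty":0,"tz":0,"wx":0,"wy":0,"wz":0}]';python3 - <<'E'
from h import *
from scipy.spatial.transform import Rotation as R
s=sense();print(s['eef_pos'],s['joints'],s['force'],s['wrist_torque'],s['grip_width']*85.4)
q=s['ee_rot'];M=R.from_quat(np.r_[q[1:],q[0]]).as_matrix();print(M.round(3))
c=eyes.capture('side');cv2.imwrite('pics/s8.png',cv2.resize(c['pixels'][50:250,200:400,::-1],None,fx=3,fy=3))
E
```

```text
time_s: 10.33
eef_pos: [483.9, -35.0, 183.2]
ee_rot: [0.7, -0.699, 0.105, -0.106]
force: [-1.2, -0.9, -0.3]
grip_width: 0.1
[483.94654708 -35.0280499  183.22565192] [-0.31531133  0.27019453  1.68651014  0.00201611  1.18405495 -1.58833504] [-1.1941304  -0.86355199 -0.32985939] [-0.0272073   0.02948278  0.01106139] 8.523105012755565
[[ 0.956  0.001  0.294]
 [-0.294  0.002  0.956]
 [ 0.001 -1.     0.002]]
```

View pics/s8.png

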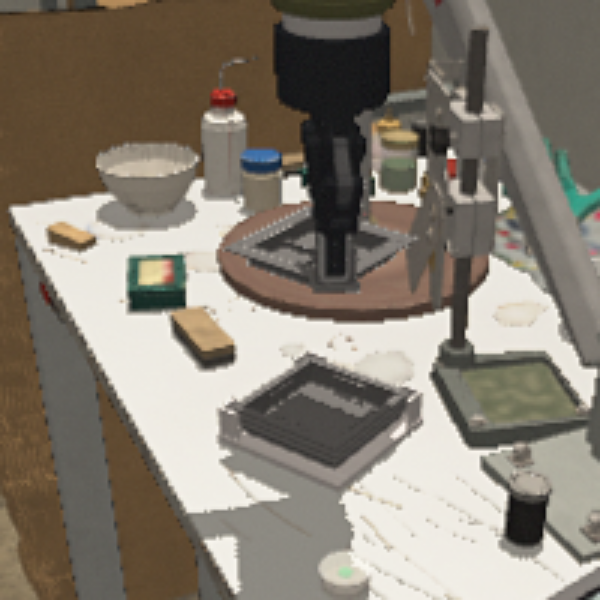

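```bash
python3 -m handwheel '[{"grip":3,"tx":-24,"ty":0,"tz":-7.3,"wx":0,"wy":0,"wz":0},{"grip":3,"tx":-24,"ty":0,"tz":-7.3,"wx":0,"wy":0,"wz":0},{"grip":3,"tx":8.8,"ty":0,"tz":-28.7,"wx":0,"wy":0,"wz":0},{"grip":3,"tx":8.8,"ty":0,"tz":-28.7,"wx":0,"wy":0,"wz":0},{"grip":3,"tx":8.8,"ty":0,"tz":-28.7,"wx":0,"wy":0,"wz":0},{"grip":3,"tx":8.8,"ty":0,"tz":-28.7,"wx":0,"wy":0,"wz":0},{"grip":3,"tx":8.8,"ty":0,"tz":-28.7,"wx":0,"wy":0,"wz":0},{"grip":3,"tx":8.8,"ty":0,"tz":-28.7,"wx":0,"wy":0,"wz":0},{"grip":3,"tx":8.8,"ty":0,"tz":-28.7,"wx":0,"wy":0,"wz":0},{"grip":3,"tx":8.8,"ty":0,"tz":-28.7,"wx":0,"wy":0,"wz":0}]';python3 -m handwheel '[{"grip":3,"tx":8.8,"ty":0,"tz":-28.7,"wx":0,"wy":0,"wz":0},{"grip":3,"tx":8.8,"ty":0,"tz":-28.7,"wx":0,"wy":0,"wz":0},{"grip":3,"tx":8.8,"ty":0,"tz":-28.7,"wx":0,"wy":0,"wz":0},{"grip":3,"tx":8.8,"ty":0,"tz":-28.7,"wx":0,"wy":0,"wz":0},{"grip":3,"tx":0,"ty":0,"tz":0,"wx":0,"wy":0,"wz":0}]'
python3 - <<'E'
from h import *
s=sense();print(s['eef_pos'],s['joints'],s['force'])
E
```

```text
time_s: 11.22
eef_pos: [433.9, -275.4, 182.7]
ee_rot: [-0.699, 0.7, -0.105, 0.104]
force: [0.6, -0.0, -1.0]
grip_width: 0.098
time_s: 11.63
eef_pos: [433.5, -398.3, 182.0]
ee_rot: [-0.698, 0.7, -0.106, 0.105]
force: [0.6, -0.3, -1.3]
grip_width: 0.1
[ 433.47673684 -398.30466947  182.03452923] [-0.94094645  0.49152121  1.36892365 -0.00249938  1.28015025 -2.21105416] [ 0.60617649 -0.32141959 -1.27545659]
```

```bash
python3 -m handwheel '[{"grip":3,"tx":29.5,"ty":0,"tz":9.1,"wx":0,"wy":0,"wz":0},{"grip":3,"tx":29.5,"ty":0,"tz":9.1,"wx":0,"wy":0,"wz":0},{"grip":3,"tx":29.5,"ty":0,"tz":9.1,"wx":0,"wy":0,"wz":0},{"grip":3,"tx":29.5,"ty":0,"tz":9.1,"wx":0,"wy":0,"wz":0},{"grip":3,"tx":0,"ty":15,"tz":0,"wx":0,"wy":0,"wz":0},{"grip":3,"tx":0,"ty":15,"tz":0,"wx":0,"wy":0,"wz":0},{"grip":3,"tx":0,"ty":10,"tz":0,"wx":0,"wy":0,"wz":0},{"grip":3,"tx":0,"ty":0,"tz":0,"wx":0,"wy":0,"wz":0},{"grip":3,"tx":0,"ty":0,"tz":0,"wx":0,"wy":0,"wz":0}]'
python3 - <<'E'
from h import *
s=sense();print(s['eef_pos'],s['joints'],s['force'])
c=eyes.capture('side');cv2.imwrite('pics/s9.png',cv2.resize(c['pixels'][100:340,300:540,::-1],None,fx=2.5,fy=2.5))
c=eyes.capture('top');cv2.imwrite('pics/t9.png',cv2.resize(c['pixels'][60:260,340:540,::-1],None,fx=3,fy=3))
E
```

```text
time_s: 12.38
eef_pos: [557.6, -393.5, 142.6]
ee_rot: [-0.699, 0.699, -0.105, 0.104]
force: [0.2, 0.2, -1.3]
grip_width: 0.099
[ 557.55625727 -393.53907901  142.5868789 ] [-7.85674760e-01  7.35830549e-01  1.06539984e+00 -5.48394107e-04
  1.34107744e+00 -2.05954336e+00] [ 0.24772192  0.1571815  -1.30071403]
```

View pics/s9.png

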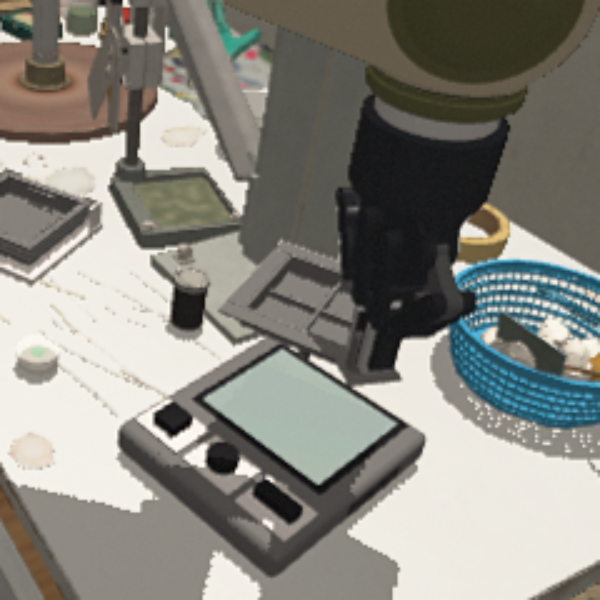

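View pics/t9.png

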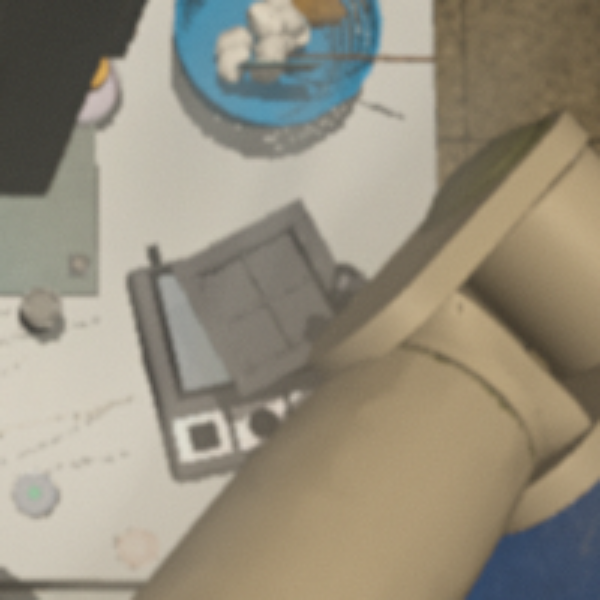

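```bash
python3 - <<'E'
from h import *
np.set_printoptions(precision=1,suppress=True)
T=eyes.capture("top");S=eyes.capture("side")
s=sense();print(s['eef_pos'])
h=s['eef_pos'][2]-23
t=lambda u,v,z:ray(T,340+u/3-.33,60+v/3-.33,z)
print("cross top",t(264,300,h+1));
print("corners",t(301,202,h+17),t(174,266,h+17),t(237,395,h+17))
ss=lambda u,v,z:ray(S,300+u/2.5-.3,100+v/2.5-.3,z)
print("side",ss(307,330,h+1),ss(285,243,h+17),ss(222,304,h+17))
print("pred centre",s['eef_pos'][:2]+74*np.array([.292,.956]))
E
python3 - <<'E'
from h import *
T=eyes.capture("side")
cv2.imwrite('pics/s10.png',cv2.resize(T['pixels'][180:260,380:480,::-1],None,fx=7,fy=7,interpolation=cv2.INTER_CUBIC))
E
```

```text
[ 557.8 -394.2  143.7]
cross top [ 581.5 -323.9  121.7]
corners [ 651.8 -347.5  137.7] [ 603.6 -253.3  137.7] [ 509.  -298.5  137.7]
side [ 561.4 -332.5  121.7] [ 599.7 -255.2  137.7] [ 510.7 -298.6  137.7]
pred centre [ 579.4 -323.4]
```

View pics/s10.png

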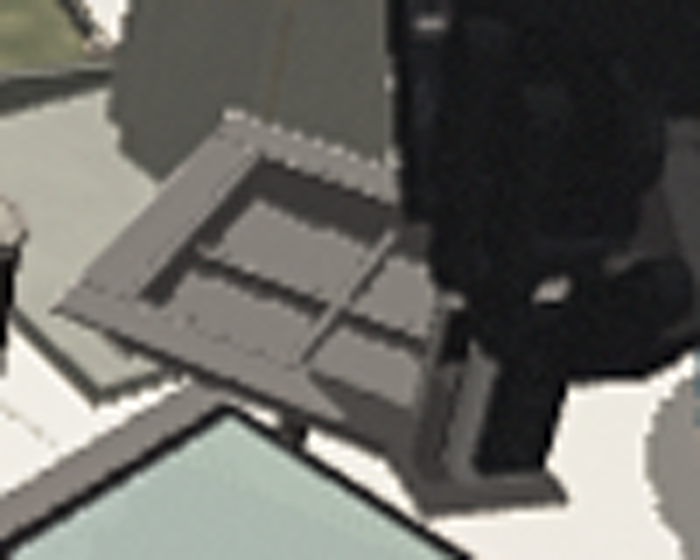

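```bash
python3 -m handwheel '[{"grip":3,"tx":-0.3,"ty":5,"tz":-2.6,"wx":0,"wy":0,"wz":0},{"grip":3,"tx":0,"ty":4,"tz":-2,"wx":0,"wy":0,"wz":0},{"grip":3,"tx":0,"ty":0,"tz":0,"wx":0,"wy":0,"wz":0},{"grip":3,"tx":0,"ty":0,"tz":0,"wx":0,"wy":0,"wz":0},{"grip":3,"tx":0,"ty":0,"tz":0,"wx":0,"wy":0,"wz":0},{"grip":3,"tx":0,"ty":0,"tz":0,"wx":0,"wy":0,"wz":0}]'
python3 - <<'E'
from h import *
s=sense();print(s['eef_pos'],s['ee_rot'],s['force'])
c=eyes.capture('side');cv2.imwrite('pics/s11.png',cv2.resize(c['pixels'][180:280,370:480,::-1],None,fx=6,fy=6,interpolation=cv2.INTER_CUBIC))
c=eyes.capture('top');cv2.imwrite('pics/t11.png',cv2.resize(c['pixels'][115:215,370:480,::-1],None,fx=6,fy=6,interpolation=cv2.INTER_CUBIC))
E
```

```text
time_s: 13.13
eef_pos: [556.1, -398.2, 133.6]
ee_rot: [-0.699, 0.699, -0.104, 0.105]
force: [-0.0, 0.2, -0.7]
grip_width: 0.096
[ 556.10187903 -398.16736705  133.59592177] [-0.69929598  0.69937512 -0.10448866  0.10460254] [-0.04091011  0.23657421 -0.71461216]
```

View pics/s11.png

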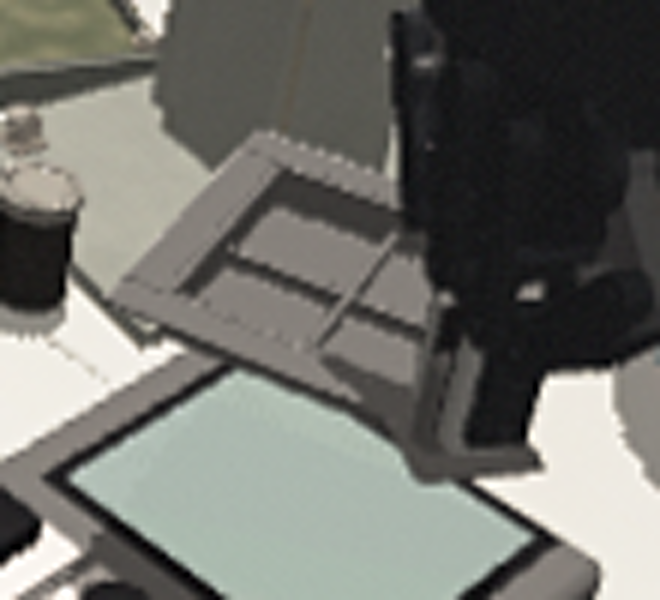

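View pics/t11.png

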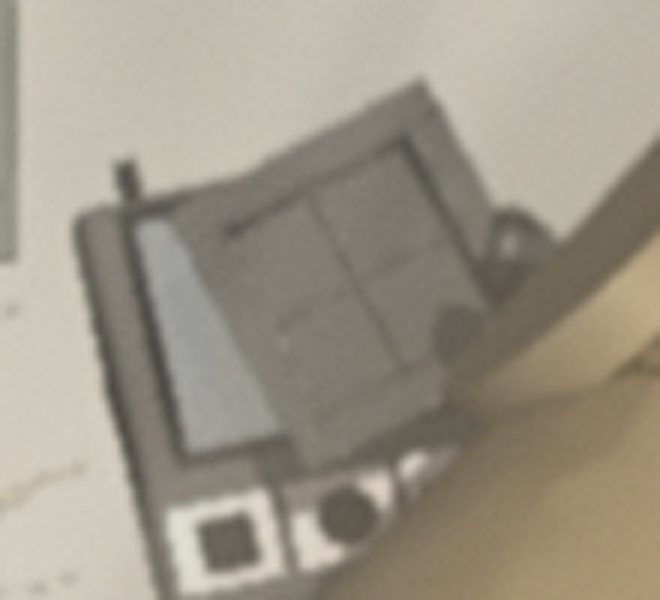

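Both views are clear. I'll triangulate the flange corners and the well's cross to check centring, height and level.

```bash
python3 - <<'E'
from h import *
np.set_printoptions(precision=1,suppress=True)
T=eyes.capture("top");S=eyes.capture("side")
P=lambda c:np.array(c["mtx"])@np.c_[c["R"],c["t"]]
def tri(a,b):
    a=np.array([370+a[0]/6-.42,115+a[1]/6-.42]);b=np.array([370+b[0]/6-.42,180+b[1]/6-.42])
    X=cv2.triangulatePoints(P(T),P(S),a,b).ravel();return X[:3]/X[3]
print("cross",tri((355,280),(348,300)))
print("far",tri((172,208),(262,132)),"left",tri((303,468),(113,297)))
print("top-only z111 cross",ray(T,370+355/6-.42,115+280/6-.42,112),"right+left mid",(ray(T,370+423/6-.42,115+80/6-.42,128)+ray(T,370+303/6-.42,115+468/6-.42,128))/2)
print("side-only cross",ray(S,370+348/6-.42,180+300/6-.42,112))
# predict from TCP, level
c=np.array([577.8,-327.5])
for n,v in(("far",(.292,.956)),("left",(-.956,.292))):
    X=np.r_[c+77.8*np.array(v),128];print(n,X,(proj(T,X)-[370,115]+.42)*6,(proj(S,X)-[370,180]+.42)*6)
E
```

```text
cross [ 578.4 -327.5  117.1]
far [ 602.2 -256.   126.9] left [ 507.4 -304.9  126. ]
top-only z111 cross [ 579.4 -329.2  112. ] right+left mid [ 579.6 -327.5  128. ]
side-only cross [ 583.1 -322.8  112. ]
far [ 600.5 -253.1  128. ] [162.4 215.7] [258.1 125. ]
left [ 503.4 -304.8  128. ] [304.7 477.7] [101.3 295.1]
```

```bash
python3 -c "
from rig import ctrl,sense
print(ctrl.finish_job());s=sense();print(s['time_s'],s['eef_pos'],s['grip_width'])"
```

```text
the job is handed in; nothing more can be done
None
the job is handed in; nothing more can be done
```

The job is handed in, at about 13 s of the 61 s allowed. The tray was still in the gripper over the reader's window; `finish_job` gives no verdict.

- **Keys:** I pressed round, then square, then bar. Each went to the bottom, with 9 to 13 N on the tool at TCP z 38 mm. A side picture taken afterwards showed all three back up.
- **Peel:** I gripped the tab and raised its corner 30 mm, turning the tray 0.2 rad about the opposite corner. That corner's height, worked out from the tool pose, stayed at about 33.8 mm against 34 mm seated. Then I lifted the tray clear and levelled it.
- **Final position:** The tray's centre measured about (579, -327.5) mm, against a window centre of about (578.7, -327.8) mm.
- **Height and level:** The tray's underside was 79 to 80 mm above the glass, and the two flange corners I could measure agreed to about 1 mm in height. The force on the tool was about zero, and nothing had touched the reader.

**Checks that disagreed:**
- The side camera alone put the tray's centre about 5 mm away in each direction. It uses an assumed height for the mark on the tray's floor, so I relied on the two-camera fix and the tool pose, which agreed.
- While the gripper closed on the tab, the tool felt a sideways force of about 5 to 7 N. It was gone by the end of the peel.

I did not move any of the loose things on purpose, but I made no separate measurement of their positions at the end.

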